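# Crank the feed slide

### The arm

A 6-joint arm with a two-finger parallel gripper is mounted at the origin on a cart in front of the work surface, level with it; the furniture and walls round the work are solid. World frame = base frame: x ahead of the robot, y to its left, z up, the work surface at z = 0. Lengths are in m, angles in rad, forces in N, time in s.
With the tool pointing down it reaches from about 0.35 to 0.875 m from the base axis. Payload 15.5 kg.
Tool frame: the origin (TCP) lies midway between the tips of the shut fingers; the grasp point (between the pads) lies 19 mm behind it; z points along the fingers, y is the direction in which the jaws open and shut (so a half turn about z gives the same grasp; the last joint's range is limited). The gripper opens to 85 mm and grips with 20 to 120 N. Pads are 22 mm wide; open, the fingers measure 114 mm over their backs; the gripper's body (76 mm by 85 mm) begins 54 mm behind the grasp point. The pads swing forward as they close: fully open they stand 13 mm farther back than shut.
Start: joints at [-1.256, 0.494, 1.345, -0, 1.302, -0.096], TCP at [0.249, -0.573, 0.231] pointing down, gripper open.
Joint ranges: [-2.91, 2.91], [-0.82, 2.16], [0.22, 2.67], [-1.22, 4.37], [0.12, 2.79], [-3.08, 3.08]. Speed limits (rad/s): [1.89, 1.89, 2.57, 3.01, 3.01, 3.01].

### API

Orientations are given as a rotation vector (axis times angle).
In Python, from cell import * gives the robot as it stands.
- The arm moves only by the tool apply_moves, never from a script. Its argument "increments" is a list of rows, each a list of 3 entries, a list of its own where there are three numbers: the shift along the tool's x, y, z in m, then the turn, a rotation vector about the tool's x, y, z in degrees, then the opening, from 0 (shut) to 1 (fully open). In form: [[[tx, ty, tz], [ax, ay, az], fingers], ...]. A call has 1 to 12 rows; each row shifts and turns the pose as measured when the row begins, along the tool's axes as they then stand; what a row does not reach is not made up. A row lasts 1/8 s, in which the tool goes at most 62.5 mm and 10.7 degrees, less where a joint would pass 70% of its speed; a pose out of reach is approached as far as the arm can. A call with a gripper value outside its range is refused whole. The fingers move at their own pace and stop on an object; "grip_force" is the grip in N (left out, the last holds). Time passes only in rows, so rows that do not move let the fingers close. It gives the time, the measured TCP pose, the force and the opening at its end, in the units of the state.
- read_state(): the state, without advancing time (a new reading comes with each control period).
- read_camera(name): name is "scene" or "side" or "wrist"; returns the picture (384x512x3 uint8, red, green, blue); there is no depth.
- get_calibration(name): a dict with "fx", "fy", "cx", "cy" (pixels), "R" (3x3) and "t" (3): a world point X has camera coordinates R X + t; the wrist camera has in their place "hand_eye" (4x4, takes a point from camera to tool coordinates, whose origin is the TCP and whose axes are the flange's). Camera axes: x right, y down, z forward; pixel columns grow to the right and rows downward; lengths in m; the calibration is good to about 2 mm. A picture is of the moment at which its call begins: read the wrist's pose just before it. get_calibration takes no time and is no camera call.
- hand_in(): hands the job in, once; it reports no verdict.
Trained networks look in the newest picture that a camera, given by its name, has taken for a name from the list of things; names that differ only in an ending like _2 or _b are one class to them, and where a whole thing is asked for, a point or a joint stands for the part that bears it (a point fixed in the world has none). Each returns a list of dicts, best first, with "p" (0 to 1); they miss things now and then, are a little off and sometimes report something else, mostly with a low value. They report only what shows in the picture. A call takes as long as a camera call.
- regions_of(camera, label): "mask" (384x512 bool, what is visible of it) and "rect" ([left, top, right, bottom] in pixels, round what is visible of it).
The state is a dict: "time": time; "joint_pos": joint angles; "joint_velocities": joint speeds; "joint_efforts": joint torques, N m; "tool_pos": TCP position; "orientation": TCP orientation; "force": force on the tool from outside, world axes, zero at the start; "moment": the same for the moment, N m; "grip_width": finger opening in m.
Only numpy, scipy, OpenCV 4.12 (cv2) and the standard library are available. Lean on these libraries where they do the work, as an engineer would, in place of code of your own. Each camera call takes 0.05 s, during which the arm holds its last target. There are 200 camera calls.

### The job

Fit the larger of the two crank handles onto the square shaft of the hand-wound feed slide, pushed fully down, and wind it two full turns clockwise as seen from above, so that the carriage with the circuit board comes up to the end plate (gap under 15 mm). Leave the crank sitting on the shaft, let go of it, and leave the smaller crank where it lies.

Things in the scene. Friction and masses are not known exactly. Their poses are not given: they have to be found in the camera images.
- crank: larger crank, steel, 165 g, lying flat, knob up. Origin: centre of its 19 mm square through-socket, at the underside; x along the arm to the knob, z up. Hub 38x38, 20 high, sides parallel to x, y; arm 16 thick. Knob: black upright cylinder, 24 wide, axis at x = 55, from 16 to 71 above the underside; it spins on its pin with slight friction: a hand winding it need not turn; carried, the crank does not swing
- shaft_top (a point): tip of the feed slide's upright square shaft (grey gearbox 70x70x48 mm), 83 mm above the bench; x, y parallel to its flats; turns with it. Going down: 9 mm pyramid point (5 wide at the tip), 18 mm of 16x16 square, then a round collar 27 below the tip, on which a fully pushed-down crank rests. Fits in any quarter-turn position, with 12 degrees and 1.5 mm of play either way; turns easily (0.05 N m)
- carriage (a joint): travel (m) of the carriage bearing the circuit board, lower than the gearbox. Starts near 0, beside the gearbox; each clockwise turn of the shaft, seen from above, moves it 15 mm towards the end plate, so two turns bring it near 0.030. Gap to the end plate = 0.040 minus this value, where it stops
- small_crank: a smaller crank of the same kind, to be left alone: 40 mm from socket to knob, 26 mm hub with a 10 mm socket too small for the shaft. Origin: centre of its socket at the underside; x towards its knob

How it is judged:
On the way:
1. the larger crank is fitted down on the square shaft before the carriage has been wound along (horizontal distance between crank and shaft_top below 0.006 m and z of crank in the frame of shaft_top between -0.032 and -0.018 m and angle between crank's own z axis and vertical below 0.2 rad and value of joint carriage below 0.01 m), for 0.2 s.
At the end, for the whole second after the job is handed in: the carriage has been wound at least 24 mm along (gap to the end plate under 16 mm), and the larger crank sits upright and at rest on the square shaft: socket centre within 6 mm of the shaft axis, underside at least 18 mm below the shaft tip, tilt under 0.2 rad (value of joint carriage above 0.024 m and horizontal distance between crank and shaft_top below 0.006 m and z of crank in the frame of shaft_top below -0.018 m and angle between crank's own z axis and vertical below 0.2 rad and linear speed of crank below 0.02 m/s); the robot touches nothing.
It fails at once if the smaller crank is moved more than 30 mm (distance of small_crank from where it was at the start of the episode above 0.03 m).
It also fails if it takes over 72 s, if anything falls off the work surface, if the arm or the gripper's body presses on something with over 40 N, if the wrist force passes 120 N, or if a joint passes its speed limit or range.

## Working session

There is one attempt and no reset: what is moved stays moved. The work goes in short steps, Python scripts to look and compute and a tool call to move; the robot and the scene stay as the last step left them, time stands still between calls to the robot, and variables do not carry over. Pictures are saved under pics/ and viewed, about 8 in all and at most 12, crops included, and the job is handed in when it is done.

Besides the shell and the picture viewer there is one more tool, called as name(argument=value, ...) on one line, values as JSON. apply_moves: Moves the arm, as the interface text tells. Its arguments: {"type":"object","properties":{"increments":{"type":"array","items":{"type":"array"}},"grip_force":{"type":"number"}},"required":["increments"]}

```bash
mkdir -p pics; ls; cat > h.py <<'E'
from cell import *
import numpy as np, cv2
from scipy.spatial.transform import Rotation as Ro
def campose(n,s=None):
    c=get_calibration(n); K=np.array([[c['fx'],0,c['cx']],[0,c['fy'],c['cy']],[0,0,1]])
    if 'R' in c and n!='wrist': R=np.array(c['R']);t=np.array(c['t'])
    else:
        s=s or read_state(); T=np.eye(4);T[:3,:3]=Ro.from_rotvec(s['orientation']).as_matrix();T[:3,3]=s['tool_pos']
        M=np.linalg.inv(T@np.array(c['hand_eye'])); R=M[:3,:3];t=M[:3,3]
    return K,R,t
def ray(P,uv,z):
    K,R,t=P; d=R.T@np.linalg.inv(K)@np.array([uv[0],uv[1],1.]); o=-R.T@t
    return o+d*(z-o[2])/d[2]
def proj(P,X):
    K,R,t=P; p=K@(R@np.array(X)+t); return p[:2]/p[2]
def shot(n,f):
    im=read_camera(n); cv2.imwrite('pics/'+f,cv2.cvtColor(im,cv2.COLOR_RGB2BGR)); return im
E
python3 - <<'E'
from h import *
s=read_state(); print({k:np.round(v,3) for k,v in s.items()})
a=[]
for n in ('scene','side'):
    im=shot(n,n+'0.png'); P=campose(n); print(n,'cam at',-P[1].T@P[2])
    for l in ('crank','small_crank','shaft_top','carriage'):
        for r in regions_of(n,l)[:2]:
            ys,xs=np.nonzero(r['mask']); print(n,l,round(r['p'],2),r['rect'],xs.mean().round(1),ys.mean().round(1),ray(P,(xs.mean(),ys.mean()),0.02).round(3))
    a.append(cv2.imread('pics/'+n+'0.png'))
cv2.imwrite('pics/both.png',cv2.resize(np.hstack(a),None,fx=.78,fy=.78))
E
```

```text
pics
{'time': np.float64(0.0), 'joint_pos': array([-1.257,  0.494,  1.346,  0.   ,  1.303, -0.095]), 'joint_velocities': array([-0.002,  0.001,  0.001, -0.002,  0.001, -0.   ]), 'joint_efforts': array([-4.0000e-03, -8.8218e+01, -3.8387e+01, -1.0000e-03,  1.0000e-02,
       -0.0000e+00]), 'tool_pos': array([ 0.249, -0.573,  0.231]), 'orientation': array([-3.075, -0.639,  0.   ]), 'force': array([-0.608,  0.445, -0.252]), 'moment': array([-0.016,  0.012, -0.04 ]), 'grip_width': np.float64(0.086)}
scene cam at [0.05343806 0.91791117 0.51039435]
scene crank 0.65 [289.8, 218.1, 327.0, 252.2] 306.4 234.7 [0.376 0.284 0.02 ]
scene shaft_top 0.7 [248.9, 169.6, 261.6, 185.9] 256.8 179.5 [0.617 0.133 0.02 ]
scene carriage 0.69 [226.6, 190.9, 256.0, 212.7] 241.9 201.4 [0.577 0.252 0.02 ]
scene carriage 0.2 [242.0, 262.3, 266.0, 288.1] 255.4 272.2 [0.394 0.448 0.02 ]
side cam at [0.14497613 0.98850833 0.51526978]
side crank 0.65 [292.0, 199.3, 322.9, 228.8] 304.3 213.6 [0.376 0.287 0.02 ]
side small_crank 0.73 [255.3, 239.8, 276.2, 264.1] 268.1 251.0 [0.393 0.454 0.02 ]
side carriage 0.87 [224.4, 177.2, 252.1, 199.2] 239.9 188.9 [0.573 0.258 0.02 ]
```

View pics/both.png

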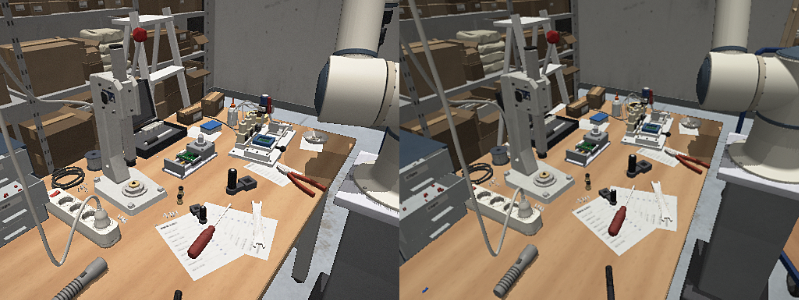

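```bash
python3 - <<'E'
import cv2,numpy as np
a=cv2.imread('pics/scene0.png')[150:300,190:350];b=cv2.imread('pics/side0.png')[140:290,190:350]
cv2.imwrite('pics/c.png',cv2.resize(np.hstack([a,b]),None,fx=2.5,fy=2.5,interpolation=2))
E
```

```text
(no output)
```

View pics/c.png

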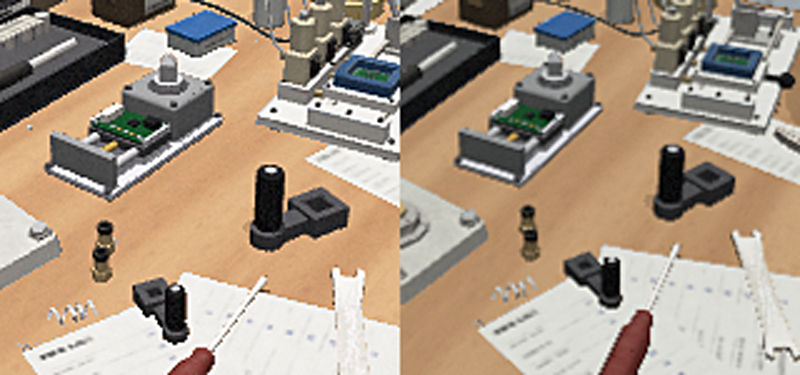

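Both views show the gearbox with shaft tip (scene full-res ≈(257,172), side ≈(251,161)), big crank knob top (297,218)/(298,200), socket (318,231)/(314,212); small crank is nearer the camera.

```bash
python3 - <<'E'
from h import *
A,B=campose('scene'),campose('side')
for n,a,b,z in (('tip',(257.2,172),(251.2,161.2),.083),('knob',(297.2,218),(298,200),.071),('sock',(318,231.2),(314,212),.02),('smallknob',(260.5,265.5),(274,244),.05),('smallsock',(250,267),(263,246.5),.015)):
    print(n,ray(A,a,z).round(3),ray(B,b,z).round(3))
s=read_state();print(Ro.from_rotvec(s['orientation']).as_matrix().round(3)); print(np.round(get_calibration('wrist')['hand_eye'],3))
E
```

```text
tip [0.567 0.2   0.083] [0.566 0.206 0.083]
knob [0.388 0.309 0.071] [0.385 0.314 0.071]
sock [0.362 0.258 0.02 ] [0.358 0.269 0.02 ]
smallknob [0.376 0.457 0.05 ] [0.377 0.461 0.05 ]
smallsock [0.415 0.437 0.015] [0.412 0.44  0.015]
[[ 0.917  0.398  0.   ]
 [ 0.398 -0.917  0.   ]
 [ 0.    -0.    -1.   ]]
[[ 0.    -0.957 -0.29   0.075]
 [ 1.     0.    -0.    -0.   ]
 [ 0.    -0.29   0.957 -0.143]
 [ 0.     0.     0.     1.   ]]
```

```bash
python3 - <<'E'
from h import *
A=campose('scene')
f=lambda u,v:(190+u/2.5,150+v/2.5)
for n,p,z in (('fixture corner L',f(262,120),0),('bottle1 base',f(305,85),.03),('press base right',f(55,240),0.02),('press col',(163,208),0.03),('endplate',f(80,190),0),('gearbox right corner top',f(213,85),.048),('left corner top',f(122,95),.048),('near corner top',f(172,110),.048),('far corner top',f(168,66),.048)):
    print(n,ray(A,p,z).round(3))
# bottle top height: project candidates at base
X=ray(A,f(305,85),.03)
for h in (.1,.15,.2): print(h,proj(A,[X[0],X[1],h]).round(0), f(300,0))
Y=ray(A,(163,208),.03)
for h in (.2,.3,.4): print(h,proj(A,[Y[0],Y[1],h]).round(0))
E
```

```text
fixture corner L [0.497 0.13  0.   ]
bottle1 base [0.472 0.086 0.03 ]
press base right [0.515 0.434 0.02 ]
press col [0.698 0.399 0.03 ]
endplate [0.566 0.342 0.   ]
gearbox right corner top [0.532 0.171 0.048]
left corner top [0.594 0.242 0.048]
near corner top [0.536 0.238 0.048]
far corner top [0.594 0.163 0.048]
0.1 [314. 160.] (310.0, 150.0)
0.15 [315. 141.] (310.0, 150.0)
0.2 [317. 121.] (310.0, 150.0)
0.2 [154. 140.]
0.3 [147.  94.]
0.4 [140.  41.]
```

apply_moves(increments=[[[0.045,-0.035,-0.015],[0,0,0],1],[[0.045,-0.035,-0.015],[0,0,0],1],[[0.045,-0.035,-0.015],[0,0,0],1],[[0.045,-0.035,-0.015],[0,0,0],1],[[0.045,-0.035,-0.015],[0,0,0],1],[[0.045,-0.035,-0.015],[0,0,0],1]])

```text
time: 1.25
tool_pos: [0.4158, -0.2675, 0.3228]
orientation: [3.078, 0.63, 0.001]
force: [0.7, -0.5, -0.1]
grip_width: 0.0856
```

apply_moves(increments=[[[0.021,-0.055,0],[0,0,0],1],[[0.021,-0.055,0],[0,0,0],1],[[0.021,-0.055,0],[0,0,0],1],[[0.021,-0.055,0],[0,0,0],1],[[0.021,-0.055,0],[0,0,0],1],[[0.021,-0.055,0],[0,0,0],1],[[0.021,-0.055,0],[0,0,0],1],[[0.021,-0.055,0],[0,0,0],1],[[0.021,-0.055,0],[0,0,0],1],[[0.021,-0.055,0],[0,0,0],1]])

```text
time: 2.5
tool_pos: [0.3916, 0.3394, 0.3254]
orientation: [3.075, 0.629, 0.016]
force: [1.4, 0.2, 0.8]
grip_width: 0.0854
```

apply_moves(increments=[[[0,0,0],[0,0,-10.6],1],[[0,0,0],[0,0,-10.6],1],[[0,0,0],[0,0,-10.6],1],[[0,0,0],[0,0,-10.6],1],[[0,0,0],[0,0,-10.6],1],[[0,0,0],[0,0,-10.6],1],[[0,0,0],[0,0,-10.6],1],[[0,0,0],[0,0,-10.6],1],[[0,0,0],[0,0,-10.6],1],[[0,0,0],[0,0,-10.6],1],[[0,0,0],[0,0,-10.6],1],[[0,0,0],[0,0,-10.6],1]])

```text
time: 4.0
tool_pos: [0.3899, 0.3441, 0.3253]
orientation: [0.751, 3.04, 0.004]
force: [-0.5, 0.5, 0.1]
grip_width: 0.0851
```

```bash
python3 - <<'E'
from h import *
s=read_state();print(s['tool_pos'],s['joint_pos'].round(2));M=Ro.from_rotvec(s['orientation']).as_matrix();print(M.round(3))
shot('wrist','w1.png');P=campose('wrist',s)
print(proj(P,[.386,.311,.071]),proj(P,[.36,.264,.02]),proj(P,[.567,.203,.083]))
for r in regions_of('wrist','crank'): print(r['p'],r['rect'])
E
```

```text
[0.38989138 0.3440638  0.32530318] [ 0.61  0.26  1.46 -0.01  1.41 -0.47]
[[-0.885  0.466  0.011]
 [ 0.466  0.885  0.   ]
 [-0.01   0.005 -1.   ]]
[230.46428243 160.4976396 ] [193.50411846 151.6251622 ] [225.22203759 313.86087258]
0.74 [174.8, 139.6, 243.5, 167.0]
```

View pics/w1.png

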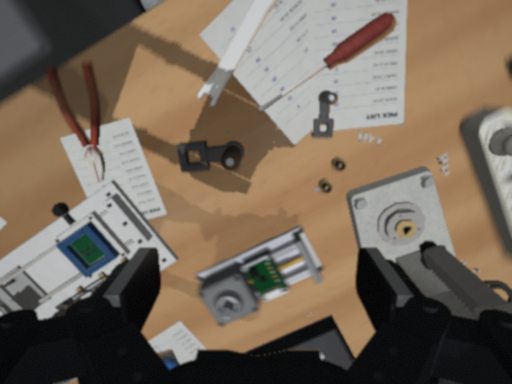

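```bash
python3 - <<'E'
import cv2,numpy as np
i=cv2.imread('pics/w1.png')
a=cv2.resize(i[125:185,165:255],None,fx=6,fy=6,interpolation=2);b=cv2.resize(i[255:345,190:280],None,fx=4,fy=4,interpolation=2)
cv2.imwrite('pics/c2.png',np.hstack([a[:360,:],b[:360,:250]]))
E
```

```text
(no output)
```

View pics/c2.png

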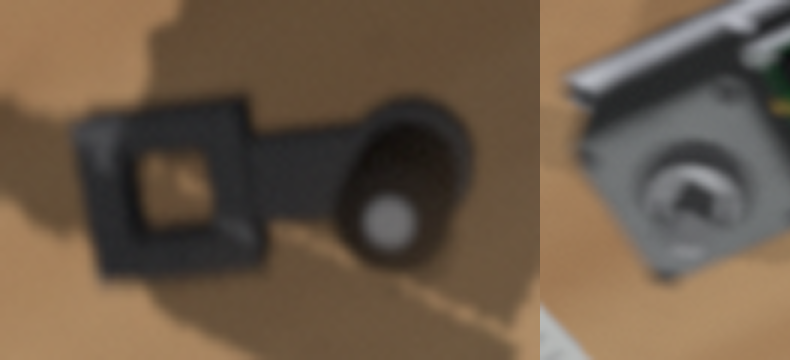

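The crank knob top is at (229.8,162), hub centre (193.6,156.4), shaft tip ≈(228,305).

```bash
python3 - <<'E'
from h import *
s=read_state();P=campose('wrist',s)
k=ray(P,(229.8,162),.071);h=ray(P,(193.6,156.4),.02);t=ray(P,(228,305),.083)
print(k,h,t,np.hypot(*(k-h)[:2]),np.degrees(np.arctan2(*(k-h)[[1,0]])))
M=Ro.from_rotvec(s['orientation']).as_matrix();print('tool delta to knob',M.T@(np.array([k[0],k[1],.033])-s['tool_pos']))
# gearbox top corners
f=lambda u,v:(190+(u-540)/4,255+v/4)
for p in ((580,155),(662,275),(735,85)): print(ray(P,f(*p),.048).round(3))
E
```

```text
[0.38711567 0.3094156  0.071     ] [0.3654105  0.26082962 0.02      ] [0.55595947 0.21277795 0.083     ] 0.05321383293808251 65.92789907584907
tool delta to knob [-0.01097382 -0.03344235  0.29225062]
[0.541 0.171 0.048]
[0.601 0.171 0.048]
[0.542 0.235 0.048]
```

apply_moves(increments=[[[-0.011,-0.033,0.04],[0,0.6,0],1],[[0,0,0.05],[0,0,0],1],[[0,0,0.05],[0,0,0],1],[[0,0,0.04],[0,0,0],1],[[0,0,0],[0,0,0],1]])

```text
time: 4.72
tool_pos: [0.3862, 0.3103, 0.1423]
orientation: [0.798, 3.035, 0.014]
force: [0.4, 0.8, 0.9]
grip_width: 0.0854
```

```bash
python3 - <<'E'
from h import *
s=read_state();P=campose('wrist',s);M=Ro.from_rotvec(s['orientation']).as_matrix();print(s['tool_pos'],M.round(3))
shot('wrist','w2.png')
print(proj(P,[.387,.310,.071]),proj(P,[.3655,.261,.02]),proj(P,[.57,.203,.083]))
print(M.T@(np.array([.387,.310,.033])-s['tool_pos']))
E
```

```text
[0.38619975 0.31033404 0.14230027] [[-0.871  0.492  0.006]
 [ 0.492  0.871  0.008]
 [-0.001  0.009 -1.   ]]
[255.88691139 203.25601007] [191.29760959 189.31857696] [252.44173475 450.2741247 ]
[-0.00074175 -0.00093344  0.10929721]
```

View pics/w2.png

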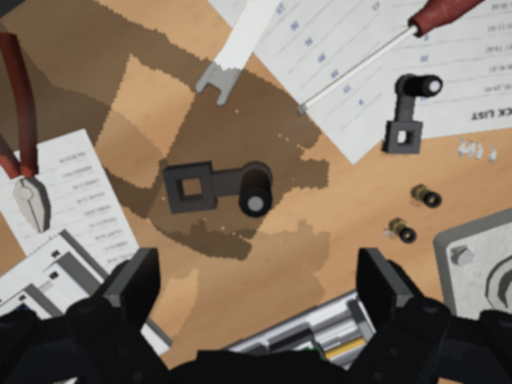

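Knob top at (257,203), hub (191,188), both matching prediction; descend and grip.

apply_moves(increments=[[[0,-0.001,0.04],[0,0,0],1],[[0,0,0.04],[0,0,0],1],[[0,0,0.028],[0,0,0],1],[[0,0,0],[0,0,0],0],[[0,0,0],[0,0,0],0],[[0,0,0],[0,0,0],0],[[0,0,0],[0,0,0],0],[[0,0,0],[0,0,0],0],[[0,0,0],[0,0,0],0]], grip_force=80)

```text
time: 5.9
tool_pos: [0.3962, 0.3167, 0.0468]
orientation: [0.808, 3.015, 0.041]
force: [1.3, -0.4, -2.0]
grip_width: 0.0217
```

apply_moves(increments=[[[0,0,-0.03],[0,0,0],0],[[0,0,-0.05],[0,0,0],0],[[0,0,-0.04],[0,0,0],0],[[0,0,0],[0,0,0],0]])

```text
time: 6.4
tool_pos: [0.393, 0.3143, 0.1698]
orientation: [0.809, 3.016, 0.04]
force: [-0.9, -0.2, -2.6]
grip_width: 0.0214
```

```bash
python3 - <<'E'
from h import *
s=read_state();P=campose('wrist',s);M=Ro.from_rotvec(s['orientation']).as_matrix();print(s['tool_pos'],M.round(3),s['force'],s['grip_width'])
shot('wrist','w3.png')
print(proj(P,[.57,.203,.083]))
E
```

```text
[0.39296803 0.31426477 0.16982107] [[-0.866  0.5    0.025]
 [ 0.5    0.866  0.02 ]
 [-0.012  0.03  -0.999]] [-0.93118149 -0.18670503 -2.64320478] 0.021415796002316103
[245.49509267 412.76049436]
```

View pics/w3.png

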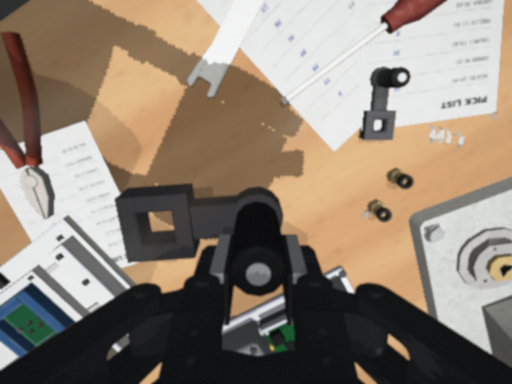

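The crank is gripped by the knob (top at (258,273)), hub at about (157,222), hanging level.

```bash
python3 - <<'E'
from h import *
s=read_state();P=campose('wrist',s);M=Ro.from_rotvec(s['orientation']).as_matrix();p=s['tool_pos']
u=p[2]-.047
k=ray(P,(258,273),u+.071);h=ray(P,(157.5,222),u+.02);print(k-p,h-p,np.hypot(*(k-h)[:2]),np.degrees(np.arctan2(*(k-h)[[1,0]])))
i=cv2.imread('pics/w3.png');cv2.imwrite('pics/c3.png',cv2.resize(i[170:300,100:300],None,fx=4,fy=4,interpolation=2))
for r in regions_of('wrist','crank')[:2]:print(r['p'],r['rect'])
E
```

```text
[-0.00238516  0.00158466  0.024     ] [-0.02997084 -0.04378235 -0.027     ] 0.05309552417162073 58.698053137472975
0.9 [113.2, 183.5, 287.8, 292.0]
```

View pics/c3.png

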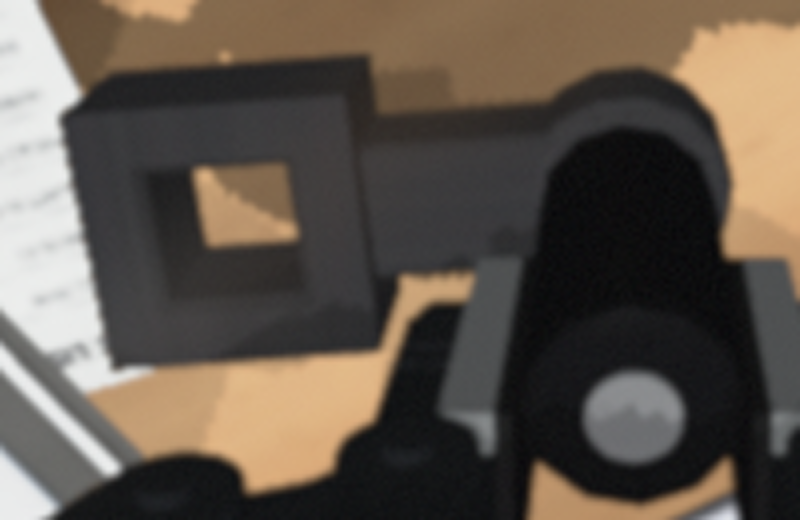

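Hub top-face corners (crop) at (65,118),(345,95),(382,348),(112,368), knob top centre (632,408): enough for a PnP fit.

```bash
cat > pnp.py <<'E'
from h import *
def crankpose(s,img,obj,start=None):
    K,R,t=campose('wrist',s)
    ok,rv,tv=cv2.solvePnP(np.array(obj,float),np.array(img,float),K,None,flags=cv2.SOLVEPNP_SQPNP)
    ok,rv,tv=cv2.solvePnP(np.array(obj,float),np.array(img,float),K,None,rv,tv,True)
    e=cv2.projectPoints(np.array(obj,float),rv,tv,K,None)[0][:,0]-img
    Rw=R.T@cv2.Rodrigues(rv)[0]; pw=R.T@(tv[:,0]-t); return Rw,pw,e
E
python3 - <<'E'
from pnp import *
s=read_state()
img=np.array([(65,118),(345,95),(382,348),(112,368),(632,408)])/4+[100,170]
a=.019;Z=.02
for obj in ([(-a,-a,Z),(a,-a,Z),(a,a,Z),(-a,a,Z),(.055,0,.071)],[(-a,a,Z),(a,a,Z),(a,-a,Z),(-a,-a,Z),(.055,0,.071)]):
    R,p,e=crankpose(s,img,obj)
    print(R.round(3),p,p-s['tool_pos'],'yaw',np.degrees(np.arctan2(R[1,0],R[0,0])),'err',np.abs(e).max())
E
```

```text
[[ 0.475  0.497  0.726]
 [ 0.848 -0.039 -0.528]
 [-0.235  0.867 -0.44 ]] [0.34751641 0.28405411 0.15945306] [-0.04422181 -0.02939966 -0.00775825] yaw 60.75281082659377 err 10.813607268746381
[[ 0.442 -0.897  0.005]
 [ 0.897  0.442 -0.006]
 [ 0.003  0.007  1.   ]] [0.36531994 0.26592087 0.11813825] [-0.02641828 -0.04753291 -0.04907306] yaw 63.76081380839964 err 0.6711815445372622
```

apply_moves(increments=[[[0,0,-0.05],[0,0,0],0],[[-0.04,0,-0.02],[0,0,0],0],[[-0.04,0.001,0],[0,0,0],0],[[-0.04,0.001,0],[0,0,0],0],[[-0.04,0.001,0],[0,0,0],0],[[-0.04,0.001,0],[0,0,0],0],[[-0.04,0.001,0],[0,0,0],0],[[0,0,0],[0,0,-9],0],[[0,0,0],[0,0,-9],0],[[0,0,0],[0,0,-8],0],[[0,0,0],[0,0,0],0]])

```text
time: 7.88
tool_pos: [0.6017, 0.1899, 0.2184]
orientation: [-0.091, -3.132, -0.013]
force: [0.4, 0.1, -1.6]
grip_width: 0.0219
```

```bash
python3 - <<'E'
from h import *
s=read_state();P=campose('wrist',s);M=Ro.from_rotvec(s['orientation']).as_matrix();print(s['tool_pos'],M.round(3),s['force'],s['grip_width'],s['joint_pos'].round(2))
i=shot('wrist','w4.png')
print(proj(P,[.57,.203,.083]))
u,v=proj(P,[.57,.203,.083]).astype(int)
i=cv2.imread('pics/w4.png');u0,v0=max(u-40,0),max(v-40,0);c=cv2.resize(i[v0:v0+80,u0:u0+80],(480,480),interpolation=2)
cv2.imwrite('pics/c4.png',np.hstack([cv2.resize(i,(320,240)),np.zeros((240,0,3),np.uint8)]) if c.size==0 else np.hstack([np.vstack([cv2.resize(i,(320,240)),cv2.resize(i,(320,240))]),c])); print(u0,v0)
E
```

```text
[0.60168093 0.1899377  0.21844867] [[-0.998  0.058 -0.008]
 [ 0.058  0.998  0.008]
 [ 0.009  0.008 -1.   ]] [ 0.44210274  0.10922674 -1.62212183] 0.021894677522242736 [ 0.21  0.52  1.34  0.01  1.29 -1.31]
[269.28888049 141.37469657]
229 101
```

View pics/c4.png

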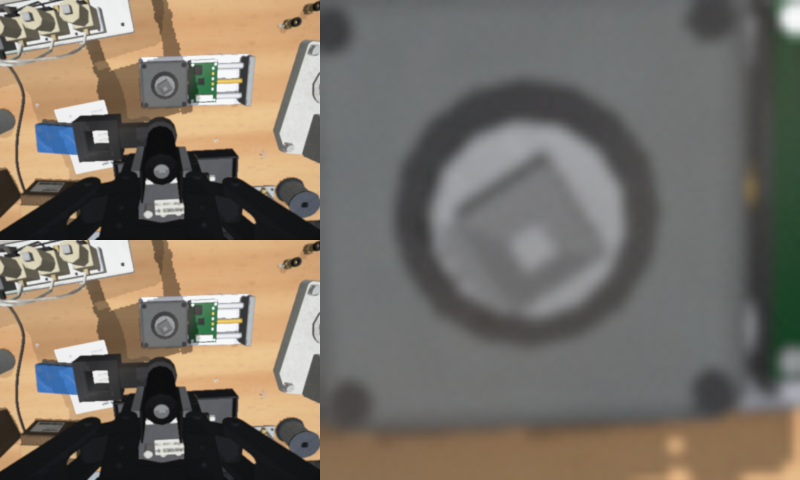

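Gearbox with shaft at about (265,142); the square is turned ~35° relative to the gearbox.

```bash
python3 - <<'E'
from pnp import *
s=read_state();P=campose('wrist',s)
f=lambda p:((p[0]-320)/6+229,(p[1])/6+101)
c=[ray(P,f(p),.074) for p in ((458,222),(545,150),(605,243),(515,305))]
for i in range(4):
    d=c[(i+1)%4]-c[i];print(c[i].round(4),np.linalg.norm(d).round(4),np.degrees(np.arctan2(d[1],d[0])).round(1)%90)
print('ctr',np.mean(c,0),'tip',ray(P,f((537,248)),.083))
K,R,t=P
# collar circle centre, z=.056
print('collar',ray(P,f((530,222)),.056), 'ring', ray(P,f((527,212)),.048))
E
```

```text
[0.5674 0.1887 0.074 ] 0.016 35.900000000000006
[0.558  0.2017 0.074 ] 0.0158 30.0
[0.5717 0.2096 0.074 ] 0.0157 31.299999999999997
[0.5799 0.1961 0.074 ] 0.0145 30.900000000000006
ctr [0.56924299 0.19900756 0.074     ] tip [0.57050273 0.19957825 0.083     ]
collar [0.57042124 0.19929884 0.056     ] ring [0.56990211 0.19906407 0.048     ]
```

apply_moves(increments=[[[0,0,0],[0,0,-10.5],0],[[0,0,0],[0,0,-10.5],0],[[0,0,0],[0,0,-10.5],0],[[0,0,0],[0,0,0],0]])

```text
time: 8.43
tool_pos: [0.6005, 0.19, 0.2151]
orientation: [0.759, -3.038, -0.016]
force: [-0.1, 0.1, -2.2]
grip_width: 0.022
```

```bash
cat > pred.py <<'E'
from pnp import *
R0=np.array([[-0.866,0.5,0.025],[0.5,0.866,0.02],[-0.012,0.03,-0.999]]);Rc0=np.array([[.442,-.897,.005],[.897,.442,-.006],[.003,.007,1]]);off=np.array([-.0264,-.0475,-.0491])
def pred(s):
    M=Ro.from_rotvec(s['orientation']).as_matrix()
    D=M@R0.T; return M,D@Rc0,s['tool_pos']+D@off
S=np.array([.5702,.1993])
if __name__=='__main__':
    s=read_state();M,Rc,pc=pred(s)
    print(s['tool_pos'],M.round(3),'crank z',Rc[:,2].round(3),'yaw',np.degrees(np.arctan2(Rc[1,0],Rc[0,0])),'pos',pc)
    print('tool delta to hover .095',(M.T@(np.r_[S,.095]-pc)).round(4),'level turn (tool,deg)',np.degrees(M.T@np.cross(Rc[:,2],[0,0,1])).round(2),s['joint_pos'].round(2),s['force'].round(1),s['moment'].round(2))
E
python3 pred.py
```

```text
[0.60049573 0.18995471 0.2150814 ] [[-0.882 -0.47  -0.013]
 [-0.47   0.882  0.007]
 [ 0.008  0.013 -1.   ]] crank z [0.017 0.026 0.999] yaw 121.82388184172908 pos [0.62638859 0.14119701 0.16694091]
tool delta to hover .095 [0.0217 0.0768 0.0731] level turn (tool,deg) [-0.84 -1.56 -0.03] [ 0.21  0.52  1.34  0.01  1.29 -1.86] [-0.1  0.1 -2.2] [-0.03  0.03  0.04]
```

apply_moves(increments=[[[0.007,0.026,0.01],[-0.8,-1.5,0],0],[[0.007,0.026,0.01],[0,0,0],0],[[0.007,0.024,0.01],[0,0,0],0],[[0,0,0.03],[0,0,0],0],[[0,0,0],[0,0,0],0]])

```text
time: 9.05
tool_pos: [0.5447, 0.2509, 0.1538]
orientation: [-0.702, 3.052, 0.048]
force: [0.0, -0.7, -1.0]
grip_width: 0.022
```

```bash
python3 pred.py; python3 - <<'E'
from pred import *
s=read_state();P=campose('wrist',s);shot('wrist','w5.png')
M,Rc,pc=pred(s);print(proj(P,pc+[0,0,.02]),proj(P,[*S,.083]))
i=cv2.imread('pics/w5.png');cv2.imwrite('pics/c5.png',cv2.resize(i[150:320,80:300],None,fx=3.5,fy=3.5,interpolation=2))
E
```

```text
[0.54467542 0.2508607  0.15379887] [[-0.899 -0.437  0.003]
 [-0.437  0.899  0.032]
 [-0.017  0.028 -0.999]] crank z [0.003 0.001 1.   ] yaw 119.66040192349583 pos [0.56946342 0.20235355 0.10483078]
tool delta to hover .095 [ 0.0008 -0.0033  0.0097] level turn (tool,deg) [ 0.03 -0.15 -0.  ] [ 0.32  0.53  1.51  0.03  1.08 -1.72] [ 0.  -0.7 -1. ] [-0.02 -0.01 -0.01]
[157.20548012 228.21893748] [168.63391882 201.48978769]
```

View pics/c5.png

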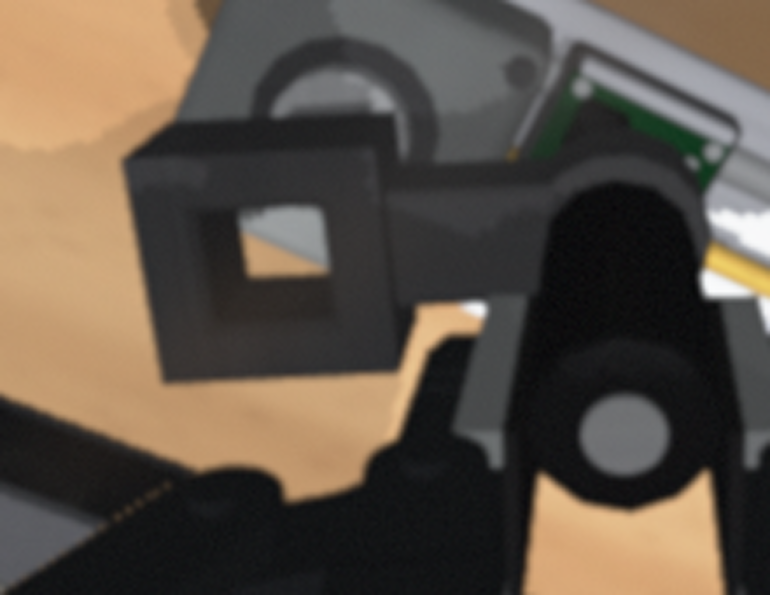

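```bash
python3 - <<'E'
from pred import *
s=read_state();P=campose('wrist',s)
img=np.array([(125,160),(377,150),(406,371),(163,382),(624,435)])/3.5+[80,150]
a=.019;Z=.02
R,p,e=crankpose(s,img,[(-a,a,Z),(a,a,Z),(a,-a,Z),(-a,-a,Z),(.055,0,.071)])
print(R.round(3),p,'yaw',np.degrees(np.arctan2(R[1,0],R[0,0])),'err',np.abs(e).max())
M,Rc,pc=pred(s);print('pred',pc)
for z in (.048,.056):
  q=[proj(P,[S[0]+.019*np.cos(x),S[1]+.019*np.sin(x),z]) for x in np.linspace(0,6.28,60)];q=(np.array(q)-[80,150])*3.5
  print(z,'r19 circle in crop: x',q[:,0].min(),q[:,0].max(),'top',q[:,1].min())
E
```

```text
[[-0.476 -0.879  0.013]
 [ 0.879 -0.476 -0.014]
 [ 0.019  0.004  1.   ]] [0.56873177 0.20245983 0.10815516] yaw 118.42944290920659 err 1.079958455855774
pred [0.57057822 0.20263374 0.10630596]
0.048 r19 circle in crop: x 261.1459113450529 434.62942314707504 top 34.71883148946036
0.056 r19 circle in crop: x 251.18664221341362 429.9816128909591 top 43.20229462051712
```

apply_moves(increments=[[[0.0033,-0.0034,0.005],[0,0,-3],0],[[0,0,0],[0,0,0],0]])

```text
time: 9.35
tool_pos: [0.5457, 0.2467, 0.1522]
orientation: [-0.773, 3.028, 0.049]
force: [-0.4, 0.2, -2.0]
grip_width: 0.0218
```

```bash
python3 pred.py
```

```text
[0.54566127 0.2467304  0.15223813] [[-0.878 -0.479  0.008]
 [-0.479  0.877  0.034]
 [-0.023  0.026 -0.999]] crank z [-0.004 -0.001  1.   ] yaw 122.37723374240748 pos [0.57303619 0.19952967 0.10337132]
tool delta to hover .095 [0.0028 0.0009 0.0083] level turn (tool,deg) [-0.06  0.22  0.01] [ 0.31  0.53  1.52  0.03  1.07 -1.78] [-0.4  0.2 -2. ] [0.01 0.05 0.02]
```

apply_moves(increments=[[[0.002,0.0005,0.005],[0,0,0],0],[[0,-0.0003,0.01],[0,0,0],0],[[0,-0.0003,0.01],[0,0,0],0],[[0,0,0],[0,0,0],0]])

```text
time: 9.85
tool_pos: [0.5451, 0.2467, 0.1268]
orientation: [-0.764, 3.028, 0.049]
force: [0.0, 0.2, -1.6]
grip_width: 0.0216
```

```bash
python3 pred.py
```

```text
[0.54507051 0.24666913 0.12682323] [[-0.88  -0.475  0.01 ]
 [-0.474  0.88   0.035]
 [-0.025  0.026 -0.999]] crank z [-0.006 -0.001  1.   ] yaw 122.07075954871011 pos [0.57227672 0.19935631 0.07797059]
tool delta to hover .095 [ 0.0014  0.0014 -0.017 ] level turn (tool,deg) [-0.08  0.32  0.01] [ 0.31  0.56  1.55  0.04  1.01 -1.78] [ 0.   0.2 -1.6] [-0.01  0.02  0.04]
```

apply_moves(increments=[[[0.001,0.0005,0.006],[0,0,0],0],[[0,-0.0002,0.006],[0,0,0],0],[[0,0,0],[0,0,0],0]])

```text
time: 10.22
tool_pos: [0.5441, 0.247, 0.1139]
orientation: [-0.764, 3.029, 0.049]
force: [0.8, -0.5, -0.4]
grip_width: 0.0219
```

```bash
python3 pred.py
```

```text
[0.54410233 0.2469668  0.11387774] [[-0.88  -0.474  0.009]
 [-0.474  0.88   0.035]
 [-0.025  0.026 -0.999]] crank z [-0.005 -0.001  1.   ] yaw 122.0607869520341 pos [0.57128953 0.19964702 0.06502127]
tool delta to hover .095 [ 0.0004  0.001  -0.03  ] level turn (tool,deg) [-0.07  0.31  0.01] [ 0.31  0.58  1.56  0.04  0.98 -1.78] [ 0.8 -0.5 -0.4] [ 0.02 -0.05 -0.04]
```

Going in with no resistance; underside ≈0.065, i.e. past the pyramid.

apply_moves(increments=[[[0,0,0.005],[0,0,0],0],[[0,0,0.004],[0,0,0],0],[[0,0,0],[0,0,0],0]])

```text
time: 10.6
tool_pos: [0.5444, 0.2474, 0.1044]
orientation: [-0.764, 3.028, 0.049]
force: [-0.8, 0.2, -1.5]
grip_width: 0.0217
```

apply_moves(increments=[[[0,0,0.003],[0,0,0],0],[[0,0,0],[0,0,0],0]])

```text
time: 10.85
tool_pos: [0.5448, 0.2478, 0.1018]
orientation: [-0.764, 3.027, 0.049]
force: [-1.2, 0.5, 2.6]
grip_width: 0.022
```

```bash
python3 pred.py
```

```text
[0.5448438  0.24777649 0.10183199] [[-0.88  -0.475  0.011]
 [-0.474  0.88   0.035]
 [-0.026  0.026 -0.999]] crank z [-0.007 -0.002  1.   ] yaw 122.06350692992366 pos [0.57211037 0.20049242 0.05298517]
tool delta to hover .095 [ 0.0011  0.0009 -0.042 ] level turn (tool,deg) [-0.08  0.41  0.01] [ 0.31  0.6   1.57  0.04  0.95 -1.78] [-1.2  0.5  2.6] [-0.12  0.11 -0.04]
```

```bash
cat > wind.py <<'E'
import sys
from pred import *
s=read_state();M=Ro.from_rotvec(s['orientation']).as_matrix();p=s['tool_pos']
C=np.array([.574,.2005]);z=.103;r=.055
a=np.arctan2(p[1]-C[1],p[0]-C[0]);n=int(sys.argv[1]);st=np.radians(float(sys.argv[2]))
print('ang',np.degrees(a),'r',np.hypot(*(p[:2]-C)),'z',p[2],s['force'].round(1),s['moment'].round(2),'x',M[:,0].round(3),'tz',M[:,2].round(3))
rows=[]
for i in range(1,n+1):
    b=a-st*i;q=np.array([C[0]+r*np.cos(b),C[1]+r*np.sin(b),z]);d=M.T@(q-p);p=q
    rows.append([[round(float(v),4) for v in d],[0,0,0],0])
print(rows)
E
python3 wind.py 6 15
```

```text
ang 121.66283120158006 r 0.05554413292800433 z 0.10183198655397675 [-1.2  0.5  2.6] [-0.12  0.11 -0.04] x [-0.88  -0.474 -0.026] tz [ 0.011  0.035 -0.999]
[[[-0.0144, -0.0016, -0.0008], [0, 0, 0], 0], [[-0.0136, -0.0047, 0.0002], [0, 0, 0], 0], [[-0.0119, -0.0081, 0.0001], [0, 0, 0], 0], [[-0.0094, -0.0109, -0.0], [0, 0, 0], 0], [[-0.0063, -0.0129, -0.0002], [0, 0, 0], 0], [[-0.0027, -0.0141, -0.0003], [0, 0, 0], 0]]
```

apply_moves(increments=[[[-0.0144,-0.0016,-0.0008],[0,0,0],0],[[-0.0136,-0.0047,0.0002],[0,0,0],0],[[-0.0119,-0.0081,0.0001],[0,0,0],0],[[-0.0094,-0.0109,0],[0,0,0],0],[[-0.0063,-0.0129,-0.0002],[0,0,0],0],[[-0.0027,-0.0141,-0.0003],[0,0,0],0]])

```text
time: 11.6
tool_pos: [0.6225, 0.2271, 0.1018]
orientation: [-0.766, 3.032, 0.049]
force: [-8.8, -1.3, -2.0]
grip_width: 0.0218
```

```bash
python3 wind.py 12 15
```

```text
ang 28.738348045249435 r 0.05533418011791443 z 0.10183764022655759 [-8.8 -1.3 -2. ] [-0.57  1.63 -0.01] x [-0.88  -0.475 -0.021] tz [ 0.006  0.033 -0.999]
[[[0.0021, -0.0142, -0.0016], [0, 0, 0], 0], [[0.0054, -0.0133, -0.0005], [0, 0, 0], 0], [[0.0087, -0.0114, -0.0005], [0, 0, 0], 0], [[0.0113, -0.0088, -0.0005], [0, 0, 0], 0], [[0.0132, -0.0056, -0.0004], [0, 0, 0], 0], [[0.0142, -0.002, -0.0004], [0, 0, 0], 0], [[0.0142, 0.0018, -0.0003], [0, 0, 0], 0], [[0.0133, 0.0054, -0.0001], [0, 0, 0], 0], [[0.0114, 0.0087, -0.0], [0, 0, 0], 0], [[0.0088, 0.0113, 0.0001], [0, 0, 0], 0], [[0.0056, 0.0132, 0.0002], [0, 0, 0], 0], [[0.002, 0.0142, 0.0003], [0, 0, 0], 0]]
```

apply_moves(increments=[[[0.0035,-0.0135,-0.0006],[0,0,0],0],[[0.0054,-0.0133,-0.0005],[0,0,0],0],[[0.0087,-0.0114,-0.0005],[0,0,0],0],[[0.0113,-0.0088,-0.0005],[0,0,0],0],[[0.0132,-0.0056,-0.0004],[0,0,0],0],[[0.0142,-0.002,-0.0004],[0,0,0],0]])

```text
time: 12.35
tool_pos: [0.5962, 0.1484, 0.1011]
orientation: [-0.763, 3.036, 0.057]
force: [-7.1, 18.2, -5.8]
grip_width: 0.0218
```

```bash
sed -i 's/C=np.array.*;z=/C=np.array([.5725,.2005]);z=/' wind.py; python3 wind.py 12 15
```

```text
ang -65.50026024283467 r 0.057271224379042515 z 0.10107351892990697 [-7.1 18.2 -5.8] [ 3.41  1.15 -0.05] x [-0.881 -0.473 -0.02 ] tz [ 0.002  0.038 -0.999]
[[[0.0139, 0.0051, -0.002], [0, 0, 0], 0], [[0.0129, 0.0063, -0.0], [0, 0, 0], 0], [[0.0108, 0.0095, 0.0001], [0, 0, 0], 0], [[0.008, 0.0119, 0.0002], [0, 0, 0], 0], [[0.0046, 0.0136, 0.0004], [0, 0, 0], 0], [[0.0009, 0.0143, 0.0004], [0, 0, 0], 0], [[-0.0028, 0.0141, 0.0005], [0, 0, 0], 0], [[-0.0063, 0.0129, 0.0005], [0, 0, 0], 0], [[-0.0095, 0.0108, 0.0005], [0, 0, 0], 0], [[-0.0119, 0.008, 0.0005], [0, 0, 0], 0], [[-0.0136, 0.0046, 0.0004], [0, 0, 0], 0], [[-0.0143, 0.0009, 0.0003], [0, 0, 0], 0]]
```

```bash
sed -i 's/C=np.array.*;z=.103;r=.055/C=np.array([.572,.203]);z=.102;r=.0545/' wind.py; python3 wind.py 6 15
```

```text
ang -66.05805644281013 r 0.059756308578153026 z 0.10107351892990697 [-7.1 18.2 -5.8] [ 3.41  1.15 -0.05] x [-0.881 -0.473 -0.02 ] tz [ 0.002  0.038 -0.999]
[[[0.0135, 0.0082, -0.0009], [0, 0, 0], 0], [[0.0127, 0.0064, -0.0], [0, 0, 0], 0], [[0.0106, 0.0095, 0.0001], [0, 0, 0], 0], [[0.0078, 0.0119, 0.0002], [0, 0, 0], 0], [[0.0045, 0.0135, 0.0004], [0, 0, 0], 0], [[0.0008, 0.0142, 0.0004], [0, 0, 0], 0]]
```

apply_moves(increments=[[[0.0135,0.008,-0.0009],[0,0,0],0],[[0.0127,0.0064,0],[0,0,0],0],[[0.0106,0.0095,0.0001],[0,0,0],0],[[0.0078,0.0119,0.0002],[0,0,0],0]])

```text
time: 12.85
tool_pos: [0.5404, 0.1553, 0.1026]
orientation: [-0.76, 3.03, 0.052]
force: [7.1, 7.0, -8.4]
grip_width: 0.0217
```

```bash
python3 wind.py 6 15
```

```text
ang -123.54170672732705 r 0.05717790089442321 z 0.10262768692677181 [ 7.1  7.  -8.4] [ 0.91 -1.14 -0.07] x [-0.882 -0.471 -0.025] tz [ 0.009  0.036 -0.999]
[[[0.0027, 0.0145, 0.001], [0, 0, 0], 0], [[0.0014, 0.0141, 0.0004], [0, 0, 0], 0], [[-0.0023, 0.014, 0.0004], [0, 0, 0], 0], [[-0.0058, 0.013, 0.0005], [0, 0, 0], 0], [[-0.009, 0.011, 0.0005], [0, 0, 0], 0], [[-0.0115, 0.0083, 0.0005], [0, 0, 0], 0]]
```

apply_moves(increments=[[[0.003,0.0145,0.0015],[0,0,0],0],[[0.0014,0.0141,0.0004],[0,0,0],0],[[-0.0023,0.014,0.0004],[0,0,0],0],[[-0.0058,0.013,0.0005],[0,0,0],0],[[-0.009,0.011,0.0005],[0,0,0],0],[[-0.0115,0.0083,0.0005],[0,0,0],0]])

```text
time: 13.6
tool_pos: [0.5298, 0.2364, 0.1033]
orientation: [-0.759, 3.018, 0.045]
force: [15.2, -15.4, -10.2]
grip_width: 0.0215
```

```bash
sed -i 's/z=.102;/z=.1015;/' wind.py; python3 wind.py 6 15
```

```text
ang 141.6570855497955 r 0.05381348575090449 z 0.10332301120758741 [ 15.2 -15.4 -10.2] [-2.96 -2.87 -0.07] x [-0.881 -0.473 -0.035] tz [ 0.021  0.035 -0.999]
[[[-0.0133, 0.0045, 0.0024], [0, 0, 0], 0], [[-0.0142, 0.0002, 0.0005], [0, 0, 0], 0], [[-0.0138, -0.0035, 0.0004], [0, 0, 0], 0], [[-0.0124, -0.0069, 0.0003], [0, 0, 0], 0], [[-0.0102, -0.0099, 0.0002], [0, 0, 0], 0], [[-0.0073, -0.0122, 0.0], [0, 0, 0], 0]]
```

```bash
python3 - <<'E'
from pred import *
from scipy.optimize import least_squares
p=np.array([(.5448,.2478),(.6225,.2271),(.5962,.1484),(.5404,.1553),(.5298,.2364)]);f=np.array([(-1,.5),(-8.8,-1.3),(-7.1,18.2),(7.1,7),(15.2,-15.4)])
for free in (0,1):
    g=lambda x:np.hypot(*(p+f*x[2]*1e-3-x[:2]).T)-(x[3] if free else .055)
    r=least_squares(g,[.57,.2,.2,.055],x_scale=[.01,.01,.1,.01]);print(r.x.round(4),(r.fun*1000).round(2))
P=None
shot('side','s6.png');shot('wrist','w6.png')
a=cv2.imread('pics/w6.png');b=cv2.imread('pics/side0.png');c=cv2.imread('pics/s6.png')
P=campose('side');u,v=proj(P,[.57,.22,.08]).astype(int);k=[cv2.resize(x[v-35:v+35,u-50:u+50],(400,280),interpolation=2) for x in (b,c)]
cv2.imwrite('pics/c6.png',np.hstack([np.vstack([cv2.resize(a,(400,280))]),k[1]]))
E
```

```text
[0.5735 0.2005 0.0838 0.055 ] [ 0.44  0.09  0.16  0.16 -0.23]
[0.5735 0.2003 0.0583 0.0554] [ 0.09 -0.09  0.12 -0.1  -0.02]
```

View pics/c6.png

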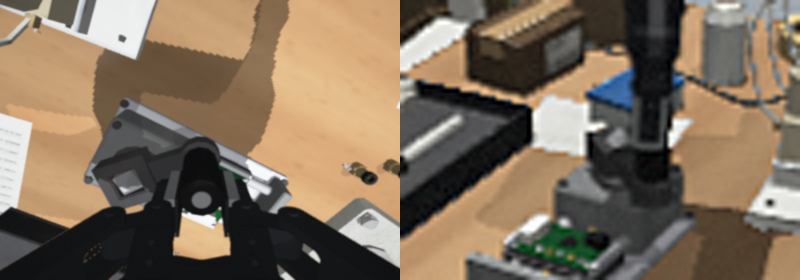

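```bash
python3 - <<'E'
import cv2
i=cv2.imread('pics/w6.png');cv2.imwrite('pics/c7.png',cv2.resize(i[170:320,90:400],None,fx=2.5,fy=2.5,interpolation=2))
E
```

```text
(no output)
```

View pics/c7.png

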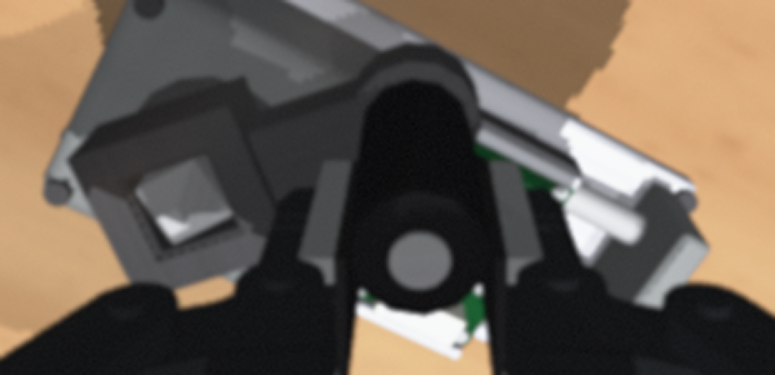

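Shaft sits inside the socket and the carriage has moved; carry on with the fitted centre.

```bash
sed -i 's/C=np.array.*;z=.1015;r=.0545/C=np.array([.5735,.2004]);z=.102;r=.055/' wind.py; python3 wind.py 8 15
```

```text
ang 139.78645444292414 r 0.056692206395650854 z 0.1033395633950622 [ 7.9 -7.8 -3.5] [-1.55 -1.66  0.  ] x [-0.88  -0.473 -0.036] tz [ 0.022  0.036 -0.999]
[[[-0.0145, 0.0019, 0.0019], [0, 0, 0], 0], [[-0.0143, -0.0003, 0.0005], [0, 0, 0], 0], [[-0.0138, -0.004, 0.0004], [0, 0, 0], 0], [[-0.0123, -0.0074, 0.0003], [0, 0, 0], 0], [[-0.01, -0.0103, 0.0001], [0, 0, 0], 0], [[-0.007, -0.0126, -0.0], [0, 0, 0], 0], [[-0.0035, -0.0139, -0.0002], [0, 0, 0], 0], [[0.0002, -0.0144, -0.0003], [0, 0, 0], 0]]
```

apply_moves(increments=[[[-0.0145,0.0019,0.0019],[0,0,0],0],[[-0.0143,-0.0003,0.0005],[0,0,0],0],[[-0.0138,-0.004,0.0004],[0,0,0],0],[[-0.0123,-0.0074,0.0003],[0,0,0],0],[[-0.01,-0.0103,0.0001],[0,0,0],0],[[-0.007,-0.0126,0],[0,0,0],0],[[-0.0035,-0.0139,-0.0002],[0,0,0],0],[[0.0002,-0.0144,-0.0003],[0,0,0],0]])

```text
time: 14.7
tool_pos: [0.6259, 0.2196, 0.1017]
orientation: [-0.767, 3.023, 0.042]
force: [-6.5, -0.1, 3.1]
grip_width: 0.0215
```

```bash
python3 wind.py 8 15
```

```text
ang 20.08949517310383 r 0.05582834459619915 z 0.10165459240097635 [-6.5 -0.1  3.1] [-0.15  1.44 -0.03] x [-0.879 -0.477 -0.028] tz [ 0.015  0.032 -0.999]
[[[0.0047, -0.0137, -0.0008], [0, 0, 0], 0], [[0.0074, -0.0123, -0.0005], [0, 0, 0], 0], [[0.0103, -0.01, -0.0005], [0, 0, 0], 0], [[0.0125, -0.007, -0.0005], [0, 0, 0], 0], [[0.0139, -0.0035, -0.0005], [0, 0, 0], 0], [[0.0144, 0.0002, -0.0004], [0, 0, 0], 0], [[0.0138, 0.0039, -0.0003], [0, 0, 0], 0], [[0.0123, 0.0074, -0.0002], [0, 0, 0], 0]]
```

apply_moves(increments=[[[0.005,-0.0135,-0.0008],[0,0,0],0],[[0.0076,-0.012,-0.0005],[0,0,0],0],[[0.0104,-0.0096,-0.0005],[0,0,0],0],[[0.0126,-0.0066,-0.0005],[0,0,0],0],[[0.0139,-0.0031,-0.0005],[0,0,0],0],[[0.0143,0.0006,-0.0004],[0,0,0],0]])

```text
time: 15.45
tool_pos: [0.5882, 0.1461, 0.1016]
orientation: [-0.764, 3.024, 0.047]
force: [-2.4, 15.6, -6.2]
grip_width: 0.0215
```

```bash
python3 wind.py 8 15
```

```text
ang -74.83971336009276 r 0.05629777959968537 z 0.10158334396403662 [-2.4 15.6 -6.2] [ 2.95  0.5  -0.07] x [-0.88  -0.475 -0.029] tz [ 0.014  0.035 -0.999]
[[[0.0131, 0.0064, -0.0007], [0, 0, 0], 0], [[0.0117, 0.0084, -0.0001], [0, 0, 0], 0], [[0.0091, 0.0111, -0.0], [0, 0, 0], 0], [[0.0059, 0.0131, 0.0001], [0, 0, 0], 0], [[0.0023, 0.0142, 0.0003], [0, 0, 0], 0], [[-0.0014, 0.0143, 0.0004], [0, 0, 0], 0], [[-0.0051, 0.0134, 0.0005], [0, 0, 0], 0], [[-0.0084, 0.0117, 0.0005], [0, 0, 0], 0]]
```

apply_moves(increments=[[[0.0129,0.0068,-0.0005],[0,0,0],0],[[0.0115,0.0087,0.0001],[0,0,0],0],[[0.0087,0.0113,0.0002],[0,0,0],0],[[0.0055,0.0131,0.0003],[0,0,0],0],[[0.0019,0.0142,0.0004],[0,0,0],0],[[-0.0018,0.0142,0.0005],[0,0,0],0]])

```text
time: 16.2
tool_pos: [0.5187, 0.1883, 0.1014]
orientation: [-0.762, 3.02, 0.044]
force: [6.4, -0.2, -4.8]
grip_width: 0.0214
```

```bash
python3 wind.py 8 15
```

```text
ang -167.55651815095234 r 0.056071768007366345 z 0.10139311704740268 [ 6.4 -0.2 -4.8] [-0.22 -1.25 -0.07] x [-0.88  -0.474 -0.033] tz [ 0.019  0.034 -0.999]
[[[-0.0067, 0.0129, -0.0001], [0, 0, 0], 0], [[-0.0089, 0.0112, 0.0005], [0, 0, 0], 0], [[-0.0115, 0.0086, 0.0006], [0, 0, 0], 0], [[-0.0133, 0.0053, 0.0005], [0, 0, 0], 0], [[-0.0143, 0.0016, 0.0005], [0, 0, 0], 0], [[-0.0142, -0.0021, 0.0004], [0, 0, 0], 0], [[-0.0132, -0.0057, 0.0003], [0, 0, 0], 0], [[-0.0113, -0.0089, 0.0002], [0, 0, 0], 0]]
```

apply_moves(increments=[[[-0.0069,0.0127,0.0003],[0,0,0],0],[[-0.0091,0.011,0.0005],[0,0,0],0],[[-0.0116,0.0083,0.0006],[0,0,0],0],[[-0.0133,0.0049,0.0005],[0,0,0],0],[[-0.0143,0.0012,0.0005],[0,0,0],0],[[-0.014,-0.0025,0.0004],[0,0,0],0]])

```text
time: 16.95
tool_pos: [0.5658, 0.2564, 0.1016]
orientation: [-0.768, 3.019, 0.036]
force: [0.5, -18.2, -0.4]
grip_width: 0.0216
```

```bash
python3 wind.py 1 1
```

```text
ang 97.85834793910311 r 0.05655287170587768 z 0.10156698467799458 [  0.5 -18.2  -0.4] [-3.8  -0.12 -0.09] x [-0.878 -0.477 -0.031] tz [ 0.02   0.029 -0.999]
[[[-0.0004, -0.0018, -0.0005], [0, 0, 0], 0]]
```

apply_moves(increments=[[[0.0009,-0.0017,0],[0,0,0],0],[[0,0,0],[0,0,0],0],[[0,0,0],[0,0,0],0.8],[[0,0,0],[0,0,0],0.8],[[0,0,0],[0,0,0],0.8],[[0,0,0],[0,0,0],0.8],[[0,0,-0.02],[0,0,0],0.8],[[0,0,-0.04],[0,0,0],0.8],[[0,0,-0.05],[0,0,0],0.8],[[0,0,-0.03],[0,0,0],0.8],[[0,0,0],[0,0,0],0.8]])

```text
time: 18.32
tool_pos: [0.5639, 0.2521, 0.2449]
orientation: [-0.768, 3.021, 0.037]
force: [0.0, -0.4, -0.4]
grip_width: 0.0682
```

```bash
python3 - <<'E'
from pred import *
s=read_state();P=campose('wrist',s);shot('wrist','w8.png')
for X in ([.5702,.1993,.076],[.575,.25,.127]): print(proj(P,X))
i=cv2.imread('pics/w8.png');cv2.imwrite('pics/c8.png',cv2.resize(i[60:360,100:500],None,fx=2,fy=2,interpolation=2))
E
```

```text
[201.34824559 143.14488598]
[246.24674229 189.17684537]
```

View pics/c8.png

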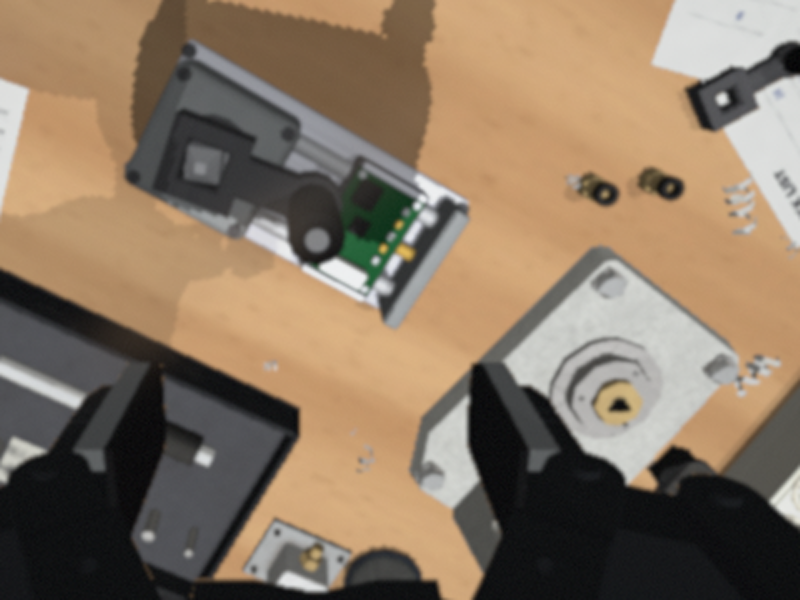

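The picture shows the crank seated with shaft tip in the socket, carriage close to the end plate, small crank untouched. One numeric check, then hand in.

```bash
python3 - <<'E'
from pnp import *
s=read_state();img=np.array([(180,110),(256,136),(229,214),(157,188),(317,239)])/2+[100,60];a=.019;Z=.02
R,p,e=crankpose(s,img,[(-a,a,Z),(a,a,Z),(a,-a,Z),(-a,-a,Z),(.055,0,.071)])
print(p,'tilt',np.arccos(R[2,2]),'err',np.abs(e).max(),'t',s['time'])
P=campose('wrist',s);q=lambda u,v,z:ray(P,(u/2+100,v/2+60),z)
print('endplate top vs board edge (z~.03)',q(430,265,.03),q(400,240,.03))
if abs(p[2]-.056)<.009: hand_in();print('handed in')
E
```

```text
[0.56696188 0.19904294 0.05194357] tilt 0.05551767485526869 err 1.6982509738428746 t 18.375
endplate top vs board edge (z~.03) [0.56978311 0.33320302 0.03      ] [0.56517893 0.31078701 0.03      ]
the job is handed in; nothing more can be done
handed in
```

The larger crank is on the square shaft, pushed down to the collar, and wound about 744° clockwise by hand travel, play included. I then released it and lifted the gripper clear. The job was handed in at about 18.4 s, and hand-in reports no verdict.

- **Crank seating:** my last wrist-camera fit put the crank within about 3 mm of the shaft axis. The underside was about 31 mm below the tip and the tilt about 0.06 rad. The collar is 27 mm below the tip, so the fit reads about 4 mm too low. It is coarse, with 1.7 px residual.
- **Carriage gap:** I did not measure this exactly. Two full turns should bring the carriage to about 30 mm of travel, a gap of about 10 mm. A rough pixel check of board edge to end plate gave about 20 mm, with hand-picked points and a guessed height. That disagrees with the turn count. The picture does show the carriage moved well away from the gearbox, close to the end plate.
- **Forces:** the highest side force I read between moves was about 22 N. The wrist force after release was near zero.
- **Small crank:** I kept well clear of it, and it looked undisturbed in the last picture.

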